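# Draw the catch pan in under the bench pin and set up the die

### The arm

A 6-joint arm with a two-finger parallel gripper is mounted at the origin on the work surface. World frame = base frame: x ahead of the robot, y to its left, z up, the work surface at z = 0. Lengths are in m, angles in degrees, forces in N, time in s.
With the tool pointing down it reaches from about 0.25 to 0.85 m from the base axis. Payload 12.5 kg.
Tool frame: the origin (TCP) lies between the finger pads; the fingertips stand 19 mm ahead of it and the grasp point (between the pads) is the TCP; z points along the fingers, y is the line along which they close (so a half turn about z gives the same grasp; the last joint's range is limited). The gripper opens to 93 mm and grips with 3 to 60 N. Pads are 15 mm wide; open, the fingers measure 128 mm over their backs; the gripper's body (75 mm by 188 mm) begins 65 mm behind the grasp point.
Start: joints at [61.73, 20.094, 94.641, -0, 65.266, -4.847], TCP at [0.219, 0.505, 0.238] pointing down, gripper open.
Joint ranges: [-157.81, 157.81], [-45, 120.19], [0.68, 151.7], [-89.99, 269.99], [4.06, 180], [-164.3, 164.3]. Speed limits (degrees/s): [127.2, 127.2, 159.86, 180, 180, 180].

### API

Orientations are given as a 3x3 rotation matrix whose columns are the frame's x, y, z axes.
In Python, from cell import ctrl, optics gives the robot as it stands. The module is installed in compiled form; this text tells all that it offers. Calls block until the motion is done:
- ctrl.goto(position, orientation): joint-space move of the TCP to a pose.
- ctrl.servo_line(position, velocity=0.15, rotation=None): straight line of the TCP; rotation=None keeps the orientation; velocity is the mean speed in m/s.
- ctrl.goto_joints(angles): joint-space move.
- ctrl.release() and ctrl.gripper_close(effort=None): open the fingers fully, or close them until they stop; effort is the grip in N (None keeps the last).
- ctrl.dwell(seconds).
- ctrl.solve_ik(position, orientation): joint angles nearest the present ones, or None.
- optics.capture(name): name is "scene" or "side" or "wrist"; returns (picture, depth): 480x640x3 uint8, red, green, blue; 480x640 float32, m along the optical axis (not along the pixel's ray), 0 where there is no reading.
- optics.camera_model(name): a dict with "mtx" (3x3 intrinsics, pixels), "camera_from_world" (4x4, takes a point from world to camera coordinates); the wrist camera has in their place "T_tool_cam" (4x4, takes a point from camera to tool coordinates, whose origin is the TCP and whose axes are the flange's). Camera axes: x right, y up, looking along -z (the intrinsics and any distortion apply to the point x, -y, -z); pixel columns grow to the right and rows downward; lengths in m; the calibration is good to about 2 mm. A picture is of the moment at which its call begins: read the wrist's pose just before it. camera_model takes no time and is no camera call.
A pose or a line that the arm cannot do raises ctrl.IKError and nothing moves.
- ctrl.finish_job(): hands the job in; it is judged then, once.
Readings, each from a call of its own:
- ctrl.current_time(): time.
- ctrl.current_joint_pos(): joint angles.
- ctrl.current_joint_velocities(): joint speeds.
- ctrl.current_joint_efforts(): joint torques, N m.
- ctrl.current_tcp_pos(): TCP position.
- ctrl.current_eef_rot(): TCP orientation.
- ctrl.current_ft_force(): force on the tool from outside, world axes, zero at the start.
- ctrl.current_moment(): the same for the moment, N m.
- ctrl.current_grip_width(): finger opening in m.
- ctrl.current_grasp_force(): force on a finger pad.
Only numpy, scipy, OpenCV 4.12 (cv2) and the standard library are available. Lean on these libraries where they do the work, as an engineer would, in place of code of your own. Each camera call takes 0.05 s, during which the arm holds its last target. There are 200 camera calls.

### The job

Get the bench pin ready for trimming the stone die. Reach over the catch pan, hook your fingertips behind its far lip and gently draw it towards you in under the pin until you feel its near lip bear squarely on the pin's upstand with a light steady pull, about 5 to 10 N for half a second, leaving no gap for trimmings; do not ram it, tip it or disturb the other things on the bench. Then set the stone die down upright on the flat top of the pin, in front of the clamp strap, leaving the pan tight against the upstand.

Things in the scene. Friction and masses are not known exactly. Their poses are not given: they have to be found in the camera images.
- bench_pin: Bench pin, fixed: upright beech board (upstand) 24 thick, 280 wide, 66 mm high; a pale wooden pin 54 wide lies on its top edge and sticks out 82 mm beyond its far face, underside 66, flat top 84 mm above the bench. A steel strap with two bolts (up to 96 mm high) clamps the pin's root. Origin: foot of the far face, middle. x points squarely out of that face along the pin, away from the robot; z up.
- pan: Catch pan: empty open tray of pressed stainless steel, loose on the bench, 130 mm deep (x) by 190 wide (y) over the lip, 45 mm high, 0.35 to 0.7 kg, slides with 1.5 to 5 N. Its flat lip, 6 mm thick, sticks out 8 mm all round at the top, 39 to 45 mm above the bench. Origin: centre of the underside; x towards the far lip (away from the robot). Home, the origin is 65 mm out from the upstand's far face.
- pan_lip (a point): Middle of the outer edge of the pan's far lip, at its top (pan x +65 mm, 45 mm above the bench). Axes as the pan. Beyond it the bench is free for at least 60 mm; some flat tools, a bottle and a jar stand farther back, along the rear of the bench, and are not to be disturbed.
- die_mid (a point): Stone die, bone-coloured gypsum: a rectangular root 18 mm (x) by 16 mm (y) and 29 mm high, with a tooth stump 15 mm across on it, 42 mm high in all, 30 g, standing upright loose on the bench beside the pan or the upstand. The point is its centre, 21 mm above its foot; z up through the stump.
- arch_model: Bystander: bone-coloured horseshoe stone model on a base, 62 mm wide, 30 mm high. Origin under its centre.
- denture_base: Bystander: red acrylic denture base, 52 mm wide, 13 mm high. Origin under its centre.
- dappen_dish: Bystander: small round glass dish, 52 mm across, 30 mm high. Origin under its centre.
- pin_seat (a point): The place for the die: a point on the pin's flat top, on its centre line, 40 mm out from the board's far face and 84 mm above the bench. Axes as bench_pin; the strap lies on its -x side.
There are look-alikes about, which are no part of the job. Leave any green or orange look-alike of the pan alone.

How it is judged (in metres and radians):
On the way, in this order (a step that is already met when the one before it is completed fails the run):
1. the pan is being drawn in by its far lip: pushed by the fingers at the far lip, at least 30 mm on its way and still at least 15 mm from the upstand (contact force between the fingers and pan above 0.5 N and x of the grasp point in the frame of pan_lip above -0.02 m and distance of pan from where it was at the start of the episode above 0.03 m and x of pan in the frame of bench_pin above 0.08 m), for 0.1 s.
2. the pan is felt home: its near lip bears on the upstand with more than 4 N for 0.4 s, within 3 mm of it and square within 0.03 rad (contact force between pan and bench_pin above 4 N and x of pan in the frame of bench_pin below 0.068 m and angle between the x axis of pan and the x axis of bench_pin, either way round below 0.03 rad), for 0.4 s.
3. the die is set down on the pin in the hand, upright (not dropped) (contact force between the fingers and die above 0.5 N and z of die_mid in the frame of pin_seat below 0.027 m and horizontal distance between die_mid and pin_seat below 0.03 m and angle between die_mid's own z axis and vertical below 0.15 rad), for 0.05 s.
At the end, for the whole second after the job is handed in: Pan flat on the bench, near lip within 3 mm of the upstand and square within 0.03 rad, its middle within 60 mm of the pin's centre line. Die upright (0.1 rad) on the pin's flat top, within 22 mm along and 16 mm across of the pin seat. Both at rest and let go (x of pan in the frame of bench_pin below 0.068 m and angle between the x axis of pan and the x axis of bench_pin, either way round below 0.03 rad and y of pan in the frame of bench_pin between -0.06 and 0.06 m and angle between pan's own z axis and vertical below 0.03 rad and x of die_mid in the frame of pin_seat between -0.022 and 0.022 m and y of die_mid in the frame of pin_seat between -0.016 and 0.016 m and z of die_mid in the frame of pin_seat between 0.018 and 0.024 m and angle between die_mid's own z axis and vertical below 0.1 rad and linear speed of each of pan, die below 0.01 m/s); the robot touches nothing.
It fails at once if the pan is rammed or forced against the upstand with more than 12 N (contact force between pan and bench_pin above 12 N).
It fails at once if the pan is tipped by more than 0.15 rad (angle between pan's own z axis and vertical above 0.15 rad).
It fails at once if the die falls over (angle between die_mid's own z axis and vertical above 1 rad).
It fails at once if another thing on the bench is moved by more than 15 mm (distance of any of arch_model, denture_base, dappen_dish, gauge, spatula, separator, wax_jar from where it was at the start of the episode above 0.015 m).
It also fails if it takes over 64 s, if anything falls off the work surface, if the arm or the gripper's body presses on something with over 40 N, if the wrist force passes 120 N, or if a joint passes its speed limit or range.

## Working session

There is one attempt and no reset: what is moved stays moved. The work goes in short steps, each a Python script; the robot and the scene stay as the last script left them, time stands still between calls to the robot, and variables do not carry over. Pictures are saved under pics/ and viewed, at most 10 in all, crops included, and the job is handed in when it is done.

```bash
mkdir -p pics; ls
cat > h.py <<'E'
import numpy as np, cv2
from cell import ctrl, optics
def shot(name, fn=None):
    p=ctrl.current_tcp_pos(); R=ctrl.current_eef_rot()
    im,d=optics.capture(name); m=optics.camera_model(name)
    K=np.array(m["mtx"])
    if name=="wrist":
        T=np.eye(4);T[:3,:3]=R;T[:3,3]=p; W=T@np.array(m["T_tool_cam"])
    else: W=np.linalg.inv(np.array(m["camera_from_world"]))
    if fn: cv2.imwrite(fn,cv2.cvtColor(im,cv2.COLOR_RGB2BGR))
    return im,d,K,W
def pts(d,K,W):
    v,u=np.mgrid[:480,:640]
    x=(u-K[0,2])/K[0,0]*d; y=(v-K[1,2])/K[1,1]*d
    P=np.stack([x,-y,-d,np.ones_like(d)],-1)@W.T
    P=P[...,:3].copy(); P[d<=0]=np.nan
    return P
E
python3 - <<'E'
from h import *
for n in("scene","side","wrist"):
    im,d,K,W=shot(n,f"pics/{n}0.png"); np.savez(f"pics/{n}0.npz",im=im,d=d,K=K,W=W)
    m=optics.camera_model(n);print(n,m.keys(),W[:3,3].round(3),K[0].round(1),(d>0).mean())
print(ctrl.current_time(),ctrl.current_ft_force())
E
```

```text
pics
scene dict_keys(['mtx', 'camera_from_world']) [1.047 0.518 1.013] [521.5   0.  326.2] 0.9958854166666666
side dict_keys(['mtx', 'camera_from_world']) [-0.086 -0.788  0.807] [612.2   0.  323.8] 0.9960872395833333
wrist dict_keys(['mtx', 'T_tool_cam']) [0.145 0.536 0.385] [368.2   0.  323.7] 0.9959700520833333
0.15 [-0.23449974 -0.03083196 -0.36319484]
```

View pics/scene0.png

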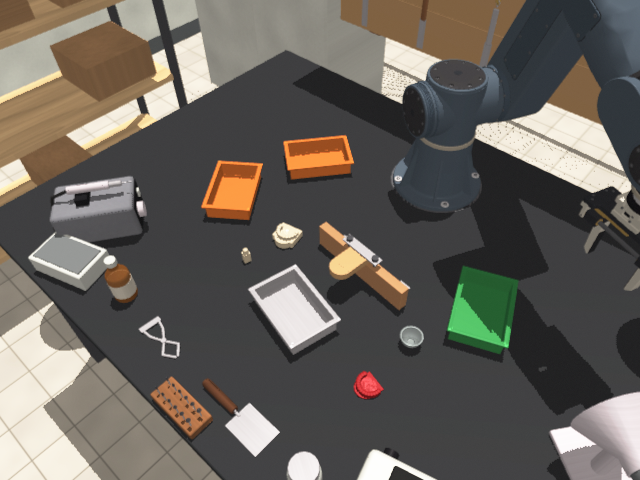

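View pics/side0.png

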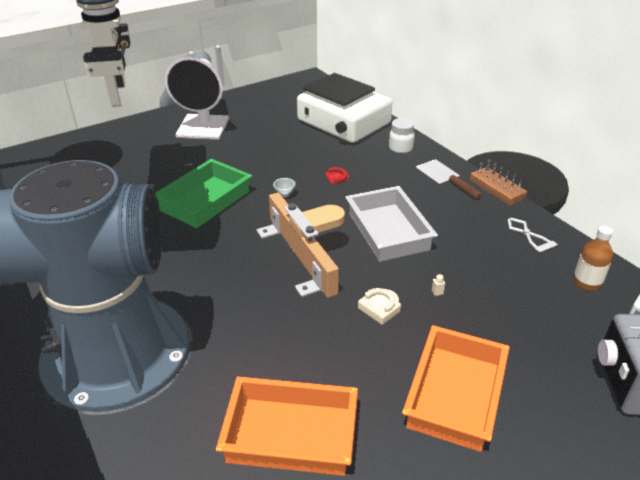

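The scene view shows the steel pan at (294,308), the bench pin with its strap at (355,262) and the die, a small bone stump, at (246,256). The arch model is at (287,236), the dish at (411,338) and the denture base at (368,385). The look-alikes are orange trays at (233,190) and (318,157) and a green tray at (483,310). Only the grey tray in front of the pin is stainless steel. The side view agrees: pan (390,222), die (438,286).

```bash
cat > meas.py <<'E'
from h import *
def rect(Q):
    (c,s,a)=cv2.minAreaRect((Q[:,:2]*1000).astype(np.float32)); return np.round(c,1),np.round(s,1),round(a,2)
if __name__=="__main__":
  for n,panbox,diebox,pinbox in (("scene",(245,262,345,355),(236,244,256,268),(312,215,412,312)),("side",(340,180,440,262),(428,270,450,298),(262,190,350,300))):
    z=np.load(f"pics/{n}0.npz"); P=pts(z["d"],z["K"],z["W"]); im=z["im"]
    def sub(b): return P[b[1]:b[3],b[0]:b[2]].reshape(-1,3)
    Q=sub(panbox); L=Q[(Q[:,2]>.036)&(Q[:,2]<.052)]; L=L[np.abs(L[:,2]-.045)<.004]
    print(n,"pan lip",len(L),rect(L),np.median(L[:,2]))
    D=sub(diebox); D=D[(D[:,2]>.008)&(D[:,2]<.06)]; print(" die",len(D),rect(D),D.mean(0).round(4),D[:,2].max())
    B=sub(pinbox); T=B[np.abs(B[:,2]-.066)<.004]; print(" board top",len(T),rect(T))
    T=B[np.abs(B[:,2]-.084)<.004]; print(" pin top",len(T),rect(T),np.median(T[:,2]))
    bench=P[150:400,150:500].reshape(-1,3); bench=bench[np.abs(bench[:,2])<.01]; print(" bench z",np.nanmedian(bench[:,2]))
    for nm,b in (("arch",(270,218,304,252)),("dish",(396,322,428,354)),("dent",(350,368,386,402)),("spat",(200,375,282,458)),("gauge",(136,314,184,360)),("jar",(284,448,326,480)),("bottle",(100,252,140,306))) if n=="scene" else ():
      q=sub(b); q=q[(q[:,2]>.004)&(q[:,2]<.2)]
      print(" ",nm,rect(q))
E
python3 meas.py
python3 - <<'E'
import cv2
a=cv2.imread('pics/scene0.png')[215:360,220:430]
cv2.imwrite('pics/crop1.png',cv2.resize(a,None,fx=3.8,fy=3.8,interpolation=cv2.INTER_CUBIC))
E
```

```text
scene pan lip 968 (array([600.6,  14.9]), array([192.5, 130.9]), 75.55) 0.043227231919539644
 die 86 (array([ 561.2, -188.3]), array([18.4, 20.4]), 54.47) [ 0.5633 -0.1855  0.0255] 0.044761267607851596
 board top 606 (array([444.9,  47.1]), array([280. , 106.4]), 83.4)
 pin top 764 (array([444.1,  47.3]), array([109.5, 107.5]), 84.79) 0.08301507036360078
 bench z -0.001732349614918749
  arch (array([ 445.8, -163.4]), array([70.1, 65. ]), 10.24)
  dish (array([484.8, 258.3]), array([50.2, 49.7]), 15.86)
  dent (array([628.8, 253.1]), array([63.5, 53.5]), 58.95)
  spat (array([849.4,  99. ]), array([162.9, 148.5]), 47.35)
  gauge (array([ 848.1, -158.6]), array([117.5,  57.6]), 85.19)
  jar (array([846.6, 279.9]), array([47.8, 62.7]), 41.19)
  bottle (array([ 804.4, -368.9]), array([152.8,  74.5]), 78.49)
side pan lip 1110 (array([601.2,  13.1]), array([196.9, 133.1]), 75.85) 0.046184440446452646
 die 185 (array([ 561. , -190.7]), array([20.3, 19.3]), 71.83) [ 0.5582 -0.1931  0.0267] 0.0457609394873556
 board top 779 (array([440.5,  45.5]), array([284. ,  99.5]), 83.7)
 pin top 677 (array([443.6,  43.9]), array([100.8, 108.6]), 87.47) 0.08556325225024575
 bench z 0.002041521951402725
```

View pics/crop1.png

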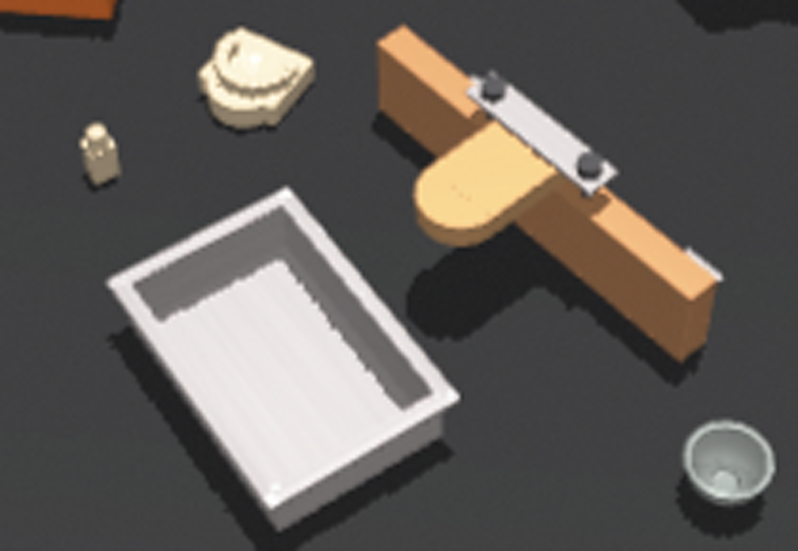

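The crop confirms it: the grey steel pan is at scene (294,308), turned about 8° to the pin, and the die stands at (246,256) with its square root and stump. The sizes fit too, with the pan lip measuring 192×131 mm at z≈44 and the die top at 45 mm. Next I go over the place and take one look with the wrist camera.

```bash
cat >> h.py <<'E'
def Rt(a):  # tool down, tool y along -(world y turned by a deg) 
    a=np.radians(a); x=np.array([np.cos(a),np.sin(a),0]); z=np.array([0,0,-1.]); return np.stack([x,np.cross(z,x),z],1)
E
python3 - <<'E'
from h import *
print(ctrl.current_eef_rot().round(3), np.array(optics.camera_model("wrist")["T_tool_cam"]).round(3))
for a in (-10,170):
    print(a,ctrl.solve_ik([.58,-.02,.30],Rt(a)))
print(ctrl.current_time())
a=-10
s=ctrl.solve_ik([.58,-.02,.30],Rt(a))
if s is not None and abs(s[5])<150:
    ctrl.goto([.58,-.02,.30],Rt(a))
    ctrl.dwell(.2)
    im,d,K,W=shot("wrist","pics/wrist1.png"); np.savez("pics/wrist1.npz",im=im,d=d,K=K,W=W)
print(ctrl.current_time())
E
```

```text
[[-0.918  0.397 -0.   ]
 [ 0.397  0.918 -0.001]
 [ 0.    -0.001 -1.   ]] [[ 0.001  0.959  0.284  0.08 ]
 [ 1.    -0.001  0.    -0.001]
 [ 0.     0.284 -0.959 -0.148]
 [ 0.     0.     0.     1.   ]]
-10 [-6.57067279e+00  2.01662958e+01  8.55224148e+01 -2.54444375e-14
  7.43112894e+01  9.34293272e+01]
170 [-6.57067279e+00  2.01662958e+01  8.55224148e+01 -2.54444375e-14
  7.43112894e+01 -8.65706728e+01]
0.15
2.6833
```

View pics/wrist1.png

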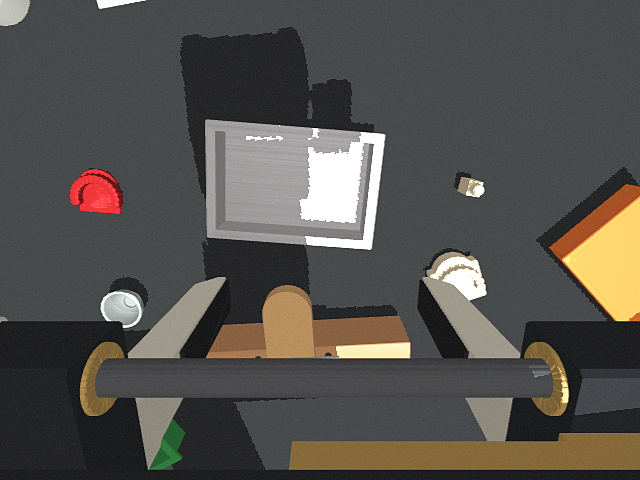

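The wrist view shows the pan at (295,185), the pin at (288,320) in front of the board, the die at (470,186), the arch at (457,275) and the dish at (123,308). The pan's far side is clear.

Run:
```python
from meas import *
z=np.load("pics/wrist1.npz"); P=pts(z["d"],z["K"],z["W"]); im=z["im"]
def sub(b): return P[b[1]:b[3],b[0]:b[2]].reshape(-1,3)
Q=sub((195,110,395,258)); L=Q[np.abs(Q[:,2]-.045)<.004]; print("pan",rect(L),np.median(L[:,2]))
D=sub((450,168,492,204)); D1=D[(D[:,2]>.008)&(D[:,2]<.06)]; print("die",len(D1),rect(D1),D1[:,2].max())
S=D1[D1[:,2]>.036]; print(" stump",len(S),rect(S)); S=D1[(D1[:,2]>.02)&(D1[:,2]<.033)]; print(" root",len(S),rect(S))
B=sub((205,280,415,357)); T=B[np.abs(B[:,2]-.066)<.004]; print("board",len(T),rect(T))
T=B[np.abs(B[:,2]-.084)<.004]; print("pin",len(T),rect(T),np.median(T[:,2]))
# lip and board lines
v,u=np.mgrid[:480,:640]
def line(pp):
    l=cv2.fitLine((pp[:,:2]*1000).astype(np.float32),cv2.DIST_HUBER,0,.01,.01).ravel(); return np.degrees(np.arctan2(l[1],l[0])).round(2),l[2:].round(1)
# far face of board: per column the topmost board pixel with z in band
def top(c0,c1,r0,r1,z0,tol):
    o=[]
    for c in range(c0,c1):
        col=P[r0:r1,c]; i=np.where(np.abs(col[:,2]-z0)<tol)[0]
        if len(i): o.append(col[i[0]])
    return np.array(o)
def bot(c0,c1,r0,r1,z0,tol):
    o=[]
    for c in range(c0,c1):
        col=P[r0:r1,c]; i=np.where(np.abs(col[:,2]-z0)<tol)[0]
        if len(i): o.append(col[i[-1]])
    return np.array(o)
print("far lip",line(top(215,375,110,258,.045,.003)),"near lip",line(bot(215,365,110,258,.045,.003)))
e=np.vstack([top(225,255,300,357,.066,.003),top(322,400,300,357,.066,.003)]); print("board far edge",line(e))
t=top(265,312,280,357,.084,.003); print("pin tip",t[np.argmax(t[:,0])].round(4))
for r in (310,325,340):
    row=P[r,250:330]; i=row[np.abs(row[:,2]-.084)<.003]; print("pin row",i[0].round(4),i[-1].round(4))
```

```text
pan (array([599.9,  12. ]), array([190.4, 130.1]), 75.61) 0.045595527911456546
die 365 (array([ 561.2, -190.4]), array([17.2, 17.9]), 70.61) 0.0442529945165111
 stump 128 (array([ 561.2, -190.3]), array([12.5, 12.4]), 1.27)
 root 140 (array([ 561.2, -190.4]), array([17.2, 17.9]), 70.61)
board 1874 (array([446.8,  22.6]), array([243.1,  94.3]), 79.98)
pin 3051 (array([454.3,  29.1]), array([81.3, 83. ]), 83.57) 0.08472528600580836
far lip (np.float32(75.64), array([662.5,  -3.7], dtype=float32)) near lip (np.float32(75.65), array([537.8,  26.8], dtype=float32))
board far edge (np.float32(83.47), array([410.9,   5.9], dtype=float32))
pin tip [0.4972 0.0423 0.083 ]
pin row [0.4797 0.0657 0.0859] [0.4696 0.0144 0.0837]
pin row [0.4607 0.0691 0.0843] [0.4515 0.0167 0.0842]
pin row [0.4421 0.0709 0.0848] [0.4305 0.0183 0.0812]
```

```bash
cat >> h.py <<'E'
PA=-6.5; PO=np.array([.415,.047]); c,s=np.cos(np.radians(PA)),np.sin(np.radians(PA))
PX=np.array([c,s]); PY=np.array([-s,c])
def pin2w(x,y,z): return np.append(PO+x*PX+y*PY,z)
def w2pin(p): q=np.asarray(p)[:2]-PO; return q@PX,q@PY
def F(n=5):
    f=[]
    for _ in range(n): f.append(ctrl.current_ft_force()); ctrl.dwell(.01)
    return np.mean(f,0)
E
python3 - <<'E'
from h import *
a=-14.4; u=np.array([np.cos(np.radians(a)),np.sin(np.radians(a))]); mid=np.array([.600,.012])+.065*u
zt=.040
start=mid+.024*u
ctrl.goto(np.append(start,.14),Rt(a)); ctrl.servo_line(np.append(start,zt),velocity=.1); ctrl.dwell(.2)
b=F(10); np.save("bias.npy",b); print("bias",b.round(2),ctrl.current_time(),ctrl.current_tcp_pos().round(4))
k=.024
while k>-.004:
    k-=.001; ctrl.servo_line(np.append(mid+k*u,zt),velocity=.02)
    f=F(2)-b
    if f[:2]@u>1.0: break
print("contact k",round(k,4),f.round(2),w2pin(ctrl.current_tcp_pos()),ctrl.current_time())
E
```

```text
bias [0.22 0.27 0.17] 4.9083 [ 0.6864 -0.0101  0.0404]
contact k 0.009 [ 2.02 -0.31 -1.14] (np.float64(0.2612749450560675), np.float64(-0.02403443756757507)) 8.9083
```

Run:
```python
from h import *
b=np.load("bias.npy"); y0=-.024
for i,x in enumerate(np.arange(.255,.1549,-.01)):
    t=min(1,(i+1)/7); ctrl.servo_line(pin2w(x,y0+.008*t,.040),velocity=.03,rotation=Rt(-14.4+7.9*t))
    f=F(2)-b; print(round(x,3),(f[:2]@PX).round(2),(f[:2]@PY).round(2),f[2].round(2),end=" | ")
print(ctrl.current_time(),np.array(w2pin(ctrl.current_tcp_pos())).round(4))
im,d,K,W=shot("wrist","pics/wrist2.png"); np.savez("pics/wrist2.npz",im=im,d=d,K=K,W=W)
im,d,K,W=shot("scene","pics/scene2.png"); np.savez("pics/scene2.npz",im=im,d=d,K=K,W=W)
```

```text
0.255 0.69 -0.29 -0.39 | 0.245 -0.05 -0.37 -0.11 | 0.235 0.33 -0.02 -0.33 | 0.225 -0.33 -0.03 0.15 | 0.215 -0.18 -0.51 0.38 | 0.205 0.07 -0.06 -0.05 | 0.195 -0.38 -0.23 -0.16 | 0.185 -0.03 -0.13 0.33 | 0.175 -0.32 0.01 -0.33 | 0.165 0.3 -0.49 -0.51 | 0.155 -0.31 -0.36 -0.32 | 14.2833 [ 0.1546 -0.016 ]
```

View pics/scene2.png

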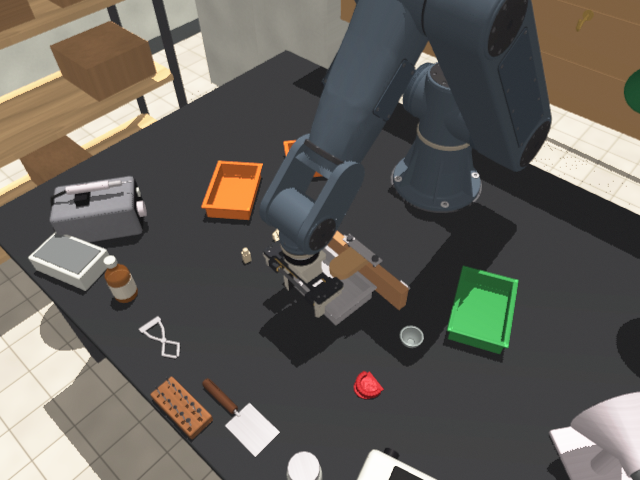

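The scene picture shows the pan now under the pin at (350,290), and the die and bystanders are where they were. Now I creep to the upstand.

Run:
```python
from h import *
b=np.load("bias.npy"); y=-.016
ctrl.servo_line(pin2w(.1455,y,.040),velocity=.015); x=.1455; log=[]
while x>.129:
    f=(F(2)-b)[:2]@PX
    if f>1.5: f=(F(4)-b)[:2]@PX
    log.append((round(x*1000,2),f.round(1)))
    if f>7.8: break
    st=.0003 if f<2 else .00015
    x-=st; ctrl.servo_line(pin2w(x,y,.040),velocity=.01)
print(log,ctrl.current_time())
np.save("x.npy",x)
for _ in range(5): ctrl.dwell(.1); print(((F(4)-b)[:2]@PX).round(2),end=" ")
print(np.array(w2pin(ctrl.current_tcp_pos())).round(4),ctrl.current_moment(),ctrl.current_time())
```

```text
[(145.5, np.float64(0.3)), (145.2, np.float64(1.3)), (144.9, np.float64(2.8)), (144.75, np.float64(3.3)), (144.6, np.float64(3.2)), (144.45, np.float64(3.1)), (144.3, np.float64(2.5)), (144.15, np.float64(3.2)), (144.0, np.float64(3.0)), (143.85, np.float64(3.3)), (143.7, np.float64(3.3)), (143.55, np.float64(3.0)), (143.4, np.float64(3.1)), (143.25, np.float64(3.5)), (143.1, np.float64(3.6)), (142.95, np.float64(3.9)), (142.8, np.float64(3.6)), (142.65, np.float64(3.3)), (142.5, np.float64(3.8)), (142.35, np.float64(3.7)), (142.2, np.float64(4.3)), (142.05, np.float64(3.3)), (141.9, np.float64(3.2)), (141.75, np.float64(3.5)), (141.6, np.float64(3.7)), (141.45, np.float64(3.8)), (141.3, np.float64(3.4)), (141.15, np.float64(3.8)), (141.0, np.float64(3.7)), (140.85, np.float64(3.6)), (140.7, np.float64(4.2)), (140.55, np.float64(3.7)), (140.4, np.float64(4.0)), (140.25, np.float64(3.8)), (140.1, np.float64(4.9)), (139.95, np.float64(5.8)), (139.8, np.float64(6.2)), (139.65, np.float64(6.6)), (139.5, np.float64(7.4)), (139.35, np.float64(8.4))] 26.8833
8.59 8.22 8.33 8.3 8.08 [ 0.1402 -0.0161] [-0.33838189 -1.19341245 -0.25469132] 27.55
```

The sliding friction is about 3.7 N and the pan has met the upstand, so about 4.6 N bears on it now. I add a little pull for margin and hold.

Run:
```python
from h import *
b=np.load("bias.npy"); y=-.016; x=float(np.load("x.npy"))
for _ in range(6):
    f=(F(5)-b)[:2]@PX
    if f>9.6: break
    x-=.00015; ctrl.servo_line(pin2w(x,y,.040),velocity=.01)
for _ in range(4): ctrl.dwell(.15); print(((F(4)-b)[:2]@PX).round(2),end=" ")
print(np.array(w2pin(ctrl.current_tcp_pos())).round(4),ctrl.current_time())
ctrl.servo_line(pin2w(x+.002,y,.040),velocity=.01)
ctrl.servo_line(pin2w(x+.02,y,.040),velocity=.05)
ctrl.servo_line(pin2w(x+.03,y,.20),velocity=.2)
print(ctrl.current_time())
# above the die: look
a=-19.4; p=np.array([.5612,-.1904,.16])
ctrl.goto(p-np.array([.07*np.cos(np.radians(a)),.07*np.sin(np.radians(a)),0]),Rt(a)); ctrl.dwell(.15)
im,d,K,W=shot("wrist","pics/wrist3.png"); np.savez("pics/wrist3.npz",im=im,d=d,K=K,W=W)
im,d,K,W=shot("scene","pics/scene3.png"); np.savez("pics/scene3.npz",im=im,d=d,K=K,W=W)
print(ctrl.current_time())
from meas import rect
P=pts(d,K,W); Q=P[225:345,300:420].reshape(-1,3); L=Q[np.abs(Q[:,2]-.043)<.005]; r=rect(L); print("pan",len(L),r,w2pin(np.array(r[0])/1000))
```

```text
9.77 10.05 9.79 9.43 [ 0.1401 -0.0161] 29.2
31.0083
32.0833
pan 1012 (array([477.7,  50.2]), array([277.5, 147.2]), 87.8) (np.float64(0.06193470506686477), np.float64(0.010277271441412836))
```

View pics/wrist3.png

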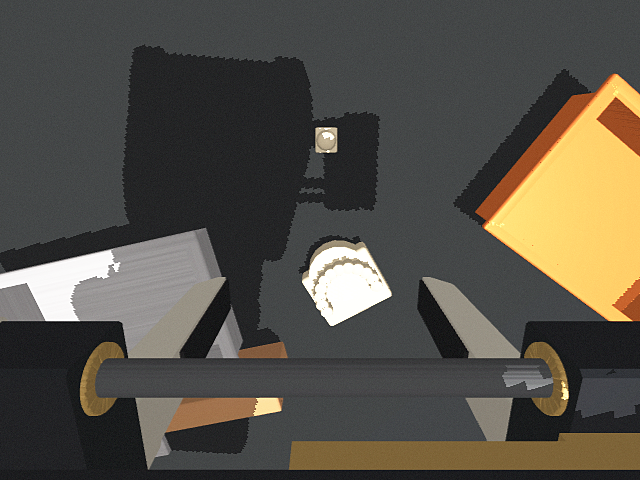

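View pics/scene3.png

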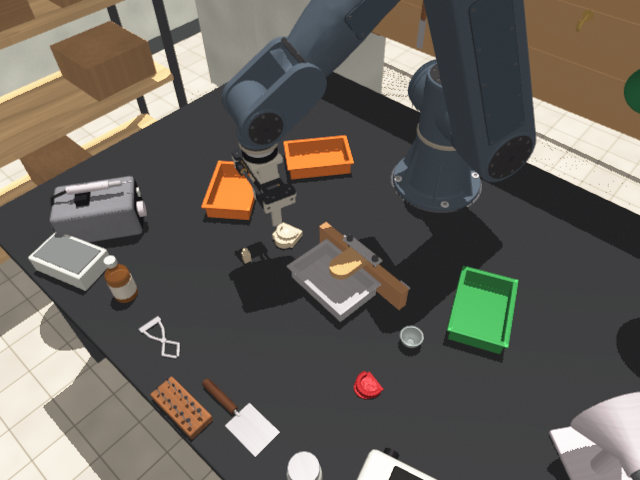

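Wrist view: the die is at (326,140), square to the tool, and free around. Scene view: the pan is in under the pin at (340,280), against the board. I check the pan's squareness and refine the die position, then pick it up.

Run:
```python
from meas import *
z=np.load("pics/scene3.npz"); P=pts(z["d"],z["K"],z["W"])
# far lip corners/edge points: lip-height points with pin x>.1
Q=P[225:345,270:420].reshape(-1,3); Q=Q[np.abs(Q[:,2]-.0435)<.004]
x=(Q[:,:2]-PO)@PX; y=(Q[:,:2]-PO)@PY; m=(x>.115)&(x<.14); e=[]
for y0 in np.arange(-.10,.08,.01):
    k=m&(abs(y-y0)<.005)
    if k.sum()>2: e.append((y0,x[k].max()))
e=np.array(e); print("far lip x",(e[:,1]*1000).round(1),"y range",y[m].min().round(3),y[m].max().round(3),"slope rad",np.polyfit(e[:,0],e[:,1],1)[0].round(3))
z=np.load("pics/wrist3.npz"); P=pts(z["d"],z["K"],z["W"]); D=P[120:160,308:345].reshape(-1,3); D=D[(D[:,2]>.012)&(D[:,2]<.06)]
r=rect(D); S=D[D[:,2]>.037]; print("die",r,S.mean(0).round(4))
c=np.array(r[0])/1000
assert np.hypot(*(c-[.5612,-.1904]))<.008
p=lambda h:np.append(c,h)
ctrl.goto(p(.12),Rt(-19.4)); ctrl.servo_line(p(.026),velocity=.1); ctrl.dwell(.1)
ctrl.gripper_close(10); ctrl.dwell(.2)
print("grip",ctrl.current_grip_width(),ctrl.current_grasp_force(),ctrl.current_tcp_pos().round(4),ctrl.current_time())
if ctrl.current_grip_width()>.01:
    ctrl.servo_line(p(.20),velocity=.15); print(ctrl.current_grip_width(),ctrl.current_time())
```

```text
far lip x [130.9 132.2 131.4 130.  130.4 130.3 130.  130.5 130.6 130.1 129.5 132.2
 130.3 130.7 131.1 130.7 130.2 130.6] y range -0.106 0.082 slope rad -0.002
die (array([ 560.9, -190.9]), array([15.6, 17.8]), 70.7) [ 0.5611 -0.1909  0.0418]
grip 0.016105477598389324 9.99994084239006 [ 0.5609 -0.1909  0.026 ] 35.0667
0.01603119686684074 36.375
```

Run:
```python
from h import *
ctrl.servo_line(pin2w(.042,0,.18),velocity=.15,rotation=Rt(PA)); ctrl.dwell(.1)
ctrl.servo_line(pin2w(.042,0,.116),velocity=.08); ctrl.dwell(.2); b=F(8)
z=.116; log=[]
while z>.1075:
    z-=.0005; ctrl.servo_line(pin2w(.042,0,z),velocity=.01); f=F(3)-b; log.append((round(z*1000,1),f[2].round(1)))
    if f[2]>1.8: break
print(log,ctrl.current_tcp_pos().round(4),ctrl.current_grip_width(),ctrl.current_time())
ctrl.dwell(.3); ctrl.release(); ctrl.dwell(.2)
ctrl.servo_line(pin2w(.042,0,.20),velocity=.1)
ctrl.servo_line(pin2w(-.06,0,.25),velocity=.2); ctrl.dwell(.1)
im,d,K,W=shot("wrist","pics/wrist4.png"); P=pts(d,K,W)
q=P.reshape(-1,3); x=(q[:,:2]-PO)@PX; y=(q[:,:2]-PO)@PY
k=(q[:,2]>.095)&(q[:,2]<.135)&(abs(x-.04)<.03)&(abs(y)<.03)
Q=q[k]; print("die on pin",k.sum(),Q.min(0).round(4),Q.max(0).round(4)); S=Q[Q[:,2]>.12]; print(len(S),w2pin(S.mean(0)))
print(ctrl.current_time())
```

```text
[(115.5, np.float64(0.2)), (115.0, np.float64(-0.0)), (114.5, np.float64(-0.0)), (114.0, np.float64(0.3)), (113.5, np.float64(0.0)), (113.0, np.float64(-0.4)), (112.5, np.float64(-0.1)), (112.0, np.float64(0.7)), (111.5, np.float64(0.6)), (111.0, np.float64(-0.1)), (110.5, np.float64(0.2)), (110.0, np.float64(0.4)), (109.5, np.float64(6.7))] [0.4568 0.0422 0.1099] 0.015846266297883552 43.125
die on pin 590 [0.4468 0.0334 0.1082] [0.4658 0.0504 0.1287]
318 (np.float64(0.04148029358501658), np.float64(-0.00035680849049437994))
46.8333
```

View pics/wrist4.png

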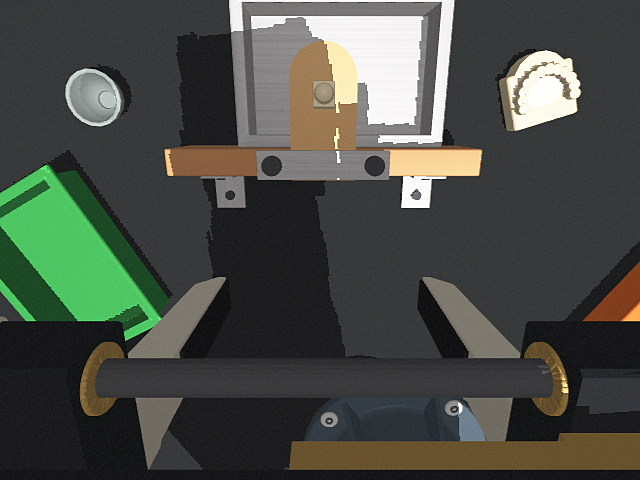

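The die stands upright on the pin at (323,94), centred and in front of the strap. The pan sits square and tight to the board with its near lip along row ~145. Everything is let go, so I hand in.

```bash
python3 -c "
from h import *
print(ctrl.finish_job(),ctrl.current_time())"
```

```text
the job is handed in; nothing more can be done
the job is handed in; nothing more can be done
```

The job is handed in (verdict not shown): I drew the pan home by its far lip, square to the upstand with about a 6 N bearing pull, and stood the die upright on the pin about 1.5 mm from its seat, at about 47 s of the 64 s allowed.

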